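# Clamp the valve block and light its bore

## Task

Clamp the valve block in its fixture: press the raised handle of the toggle clamp down until it goes over centre and stays down by itself, and let go of it. Then lift the inspection lamp out of the tool stand, carry it over the things in between without knocking any of them, and bring it to the one large bore in the top of the block so that it shines straight down it: upright, lens down, centred on the bore and about a centimetre above the face, the lamp never touching the block. Finish while still holding the lamp there, steady in the gripper and touching nothing else.

Things in the scene. Friction and masses are not known exactly. Their poses are not given: they have to be found in the camera images.
- fixture: Turntable fixture, fixed, on the robot's left or right. Origin on the table, centre of the round drum (160 mm across); x runs from the clamp to the valve block. Plate 270 x 136 mm, top 44 mm above the table. A toggle clamp stands on it: its handle points to -x (to the robot) and slopes up 60 degrees when open, its arm points to +x, up 54 degrees. Highest point 245 mm above the table.
- clamp_pivot (a point): Hinge axis of the clamp handle (the axis runs along the fixture's y): 87 mm from the fixture's origin towards -x, 128 mm above the table.
- clamp_press (a point): Where the handle is pressed: on top of its round rubber grip, 90 mm out from the hinge axis and 9.5 mm above the handle's centre line. Moves with the handle: 211 mm above the table when open, 137 mm closed, swinging down and outwards (to the fixture's -x). The grip is 19 mm thick and runs from 45 to 125 mm from the axis.
- clamp_handle (a joint): Clamp handle angle, rad: 0 open (60 degrees above level), grows as it is pressed down, 1.05 closed on its stop (level). A spring pushes it back open with up to about 0.8 N m until 0.92 (dead centre); beyond that it snaps on to 1.05 and stays. It lowers the clamp's arm onto the block.
- block: Grey aluminium valve block 140 x 100 x 70 mm, 2.4 kg, loose between stops on the fixture, axes along the fixture's. Origin: centre of its underside; its top is 114 mm above the table. On top: two test couplings 21 mm across, 38 mm high at x = -14, y = +-36 mm; two hex plugs 10 mm high at x = 56, y = +-35 mm; the clamp's foot comes down at x = -55, y = 0.
- bore (a point): Centre of the mouth of the one large bore, 32 mm diameter and 50 mm deep, level with the block's top face, at block x = 20, y = 0 mm; the bore's axis is vertical.
- lamp: Pen-style inspection lamp, 128 mm long, 90 to 180 g, standing lens-down in one pocket of the stand, the tallest tool there. Origin: centre of the lens at its lower end; z up along its axis. Aluminium head 35 mm across up to 36 mm from the lens, then a taper, then a straight black body 26 mm across from 46 to 118 mm (side button at 77 mm, 1 mm proud), then the tail cap.
- lens (a point): The centre of the lamp's lens, at the lamp's origin.
- stand: Grey plastic tool stand 210 x 70 x 36 mm, fixed. Origin: centre of its underside, x along its length. Three round pockets 37 mm wide and 24 mm deep at x = -65, 0 and 65 mm hold the lamp, the plug gauge and the countersink in any order; tool bottoms are 12 mm above the table.
- plug_gauge: Plug gauge in the stand: steel cylinder 32 mm across and 40 mm high with a slim hexagonal handle 17 mm across above, 105 mm tall in all. Origin: centre of its underside. To be left alone.
- countersink: Hand countersink in the stand: steel head 33 mm across, thin shank and waisted wooden handle 28 mm across, 108 mm tall. Origin: centre of its underside. To be left alone.
- rack: Black rack 110 x 50 x 30 mm between fixture and stand, fixed. Origin: centre of its underside.
- spool_a: Steel valve spool 22 mm across and 134 mm tall, standing in the rack, top 142 mm above the table. Origin: centre of its underside. To be left alone.
- spool_b: The second such spool in the rack. To be left alone.
- spray_bottle: White spray bottle 60 mm across and 178 mm tall, standing loose in the middle behind the rack. Origin: centre of its underside. To be left alone.
- wrench: Steel open wrench 120 mm long lying flat in the middle, nearest the robot. To be left alone.
Mind the look-alikes: they are no part of the job. What is shaped like the lamp but green or turquoise is not meant.

How it is judged:
On the way, in this order (a step that is already met when the one before it is completed fails the run):
1. the clamp handle is down past centre and stays there with the gripper withdrawn from it (value of joint clamp_handle above 0.98 rad and distance between the grasp point and clamp_press above 0.06 m), for 0.3 s.
2. the lamp is held in the fingers, lifted clear out of the stand (z of lens in the frame of stand above 0.045 m and contact force between lamp and the fingers above 0.5 N and contact force between lamp and stand below 0.1 N), for 0.2 s.
At the end, for the whole second after the job is handed in: Clamp handle still latched (above 0.98 rad), block within 5 mm of its start. Lamp gripped by the fingers, touching nothing else (under 0.1 N), lens 4 to 20 mm above the block's face, within 7 mm of the bore's axis, within 0.1 rad of upright, still (under 0.02 m/s, 0.3 rad/s) (value of joint clamp_handle above 0.98 rad and horizontal distance between lens and bore below 0.007 m and z of lens in the frame of bore between 0.004 and 0.02 m and angle between lamp's own z axis and vertical below 0.1 rad and linear speed of lamp below 0.02 m/s and angular speed of lamp below 0.3 rad/s and contact force between lamp and the fingers above 0.5 N and contact force between lamp and block below 0.1 N and contact force between lamp and fixture below 0.1 N and contact force between lamp and stand below 0.1 N and contact force between lamp and rack below 0.1 N and contact force between lamp and spray_bottle below 0.1 N and distance of block from where it was at the start of the episode below 0.005 m); the arm keeps its last pose, push and grip.
It fails at once if the lamp touches the block or its fittings (contact force between lamp and block above 0.3 N).
It fails at once if another tool, a spool, the bottle or the wrench is pushed more than 25 mm or knocked over (distance of any of plug_gauge, countersink, spool_a, spool_b, spray_bottle, wrench from where it was at the start of the episode above 0.025 m or angle between any of plug_gauge, countersink, spool_a, spool_b, spray_bottle's own z axis and vertical above 0.35 rad).
It also fails if it takes over 59 s, if anything falls off the work surface, if the arm or the gripper's body presses on something with over 40 N, if the wrist force passes 120 N, or if a joint passes its speed limit or range.

## Robot

A 6-joint arm with a two-finger parallel gripper is mounted at the origin on the work surface. World frame = base frame: x ahead of the robot, y to its left, z up, the work surface at z = 0. Lengths are in m, angles in rad, forces in N, time in s.
With the tool pointing down it reaches from about 0.3 to 0.85 m from the base axis. Payload 5.4 kg.
Tool frame: the origin (TCP) lies on the centre line of the jaws, within the pads' length; the fingertips stand 17 mm ahead of it and the grasp point (between the pads) lies 2 mm behind it; x points along the fingers, z is the direction in which the jaws open and shut, and the axes are right-handed (so a half turn about x gives the same grasp; the last joint's range is limited). The gripper opens to 85 mm and grips with 20 to 120 N. Pads are 22 mm wide; open, the fingers measure 114 mm over their backs; the gripper's body (76 mm by 85 mm) begins 54 mm behind the grasp point. The pads swing forward as they close: fully open they stand 13 mm farther back than shut.
Start: joints at [0.925, 0.158, 1.597, -0, 1.386, -0.21], TCP at [0.243, 0.521, 0.248] pointing down, gripper open.
Joint ranges: [-2.91, 2.91], [-0.94, 2.29], [0.18, 2.7], [-1.29, 4.43], [0.17, 2.64], [-3, 3]. Speed limits (rad/s): [2.57, 2.57, 3.14, 3.14, 3.14, 3.14].

## Interface

Orientations are given as a rotation vector (axis times angle).
In Python, from bench import env, eyes, ticket gives the robot as it stands.
- The arm moves only by the tool arm_command, never from a script. Its argument "increments" is a list that holds one entry, the list of rows, each a list of 7 numbers: the closure in counts, from 0 (fully open) to 255 (shut), then the shift along the tool's x, y, z in mm, then the turn, a rotation vector about the tool's x, y, z in degrees. A call has 1 to 12 rows; each row shifts and turns the commanded pose from where the row before left it, along the tool's axes as they then stand; what a row does not reach is not made up. A row lasts 1/8 s, in which the tool goes at most 62.5 mm and 10.7 degrees, less where a joint would pass 70% of its speed; a pose out of reach is approached as far as the arm can. A call is refused whole if a number of a shift passes 62.5 or a number of a turn 10.7, either way. A call with a gripper value outside its range is refused whole. The fingers move at their own pace and stop on an object; "grip_force" is the grip in N (left out, the last holds). Time passes only in rows, so rows that do not move let the fingers close. It gives the time, the measured TCP pose, the force and the opening at its end, in the units of the state.
- env.read_state(): the state, without advancing time (a new reading comes with each control period).
- eyes.get_image(name): name is "scene" or "top" or "wrist"; returns a dict with "frame" (480x640x3 uint8, red, green, blue), "fx", "fy", "cx", "cy" (pixels), "D" ([k1, k2, p1, p2, k3] as OpenCV has them; the pictures are not rectified), "xyz" and "rotation" of the camera in the world; the wrist camera has in their place "hand_eye" (4x4, takes a point from camera to tool coordinates, whose origin is the TCP and whose axes are the tool frame's). Camera axes: x right, y down, z forward; pixel columns grow to the right and rows downward; lengths in m; the calibration is good to about 2 mm. A picture is of the moment at which its call begins: read the wrist's pose just before it. There is no depth.
- ticket.hand_in(): hands the job in, once; it reports no verdict.
The state is a dict: "time_s": time; "joints": joint angles; "qvel": joint speeds; "joint_torque": joint torques, N m; "tool_pos": TCP position; "ee_rot": TCP orientation; "wrist_force": force on the tool from outside, world axes, zero at the start; "ft_torque": the same for the moment, N m; "opening": finger opening in m.
Only numpy, scipy, OpenCV 4.12 (cv2) and the standard library are available. Lean on these libraries where they do the work, as an engineer would, in place of code of your own. Each camera call takes 0.05 s, during which the arm holds its last target.

## Working session

There is one attempt and no reset: what is moved stays moved. The work goes in short steps, Python scripts to look and compute and a tool call to move; the robot and the scene stay as the last step left them, time stands still between calls to the robot, and variables do not carry over. Pictures are saved under pics/ and viewed, and the job is handed in when it is done.

Besides the shell and the picture viewer there is one more tool, called after "Request:" by a JSON object that holds its "name" and its "arguments", one argument or row to a line. arm_command: Moves the arm, as the interface text tells. Its arguments: {"type":"object","properties":{"increments":{"type":"array"},"grip_force":{"type":"number"}},"required":["increments"]}

```bash
mkdir -p pics; ls; cat > h.py <<'E'
import numpy as np, cv2, pickle
from scipy.spatial.transform import Rotation as R
from bench import env, eyes, ticket
def grab(n,tag):
    s=env.read_state(); im=eyes.get_image(n)
    cv2.imwrite(f'pics/{tag}.png',im['frame'][:,:,::-1]); pickle.dump((s,im),open(f'pics/{tag}.pkl','wb')); return s,im
def load(tag): return pickle.load(open(f'pics/{tag}.pkl','rb'))
def pose(s,im):
    if 'hand_eye' in im:
        T=np.eye(4);T[:3,:3]=R.from_rotvec(s['ee_rot']).as_matrix();T[:3,3]=s['tool_pos'];T=T@np.array(im['hand_eye']);return T[:3,3],T[:3,:3]
    r=np.array(im['rotation'])
    r=r if r.shape==(3,3) else R.from_rotvec(r).as_matrix() if r.size==3 else R.from_quat(r).as_matrix()
    return np.array(im['xyz']),r
def K(im): return np.array([[im['fx'],0,im['cx']],[0,im['fy'],im['cy']],[0,0,1]])
def ray(s,im,uv):
    c,r=pose(s,im);p=cv2.undistortPoints(np.array([[uv]],float),K(im),np.array(im['D'])).ravel()
    d=r@np.array([p[0],p[1],1]);return c,d/np.linalg.norm(d)
def onz(s,im,uv,z):
    c,d=ray(s,im,uv);return c+d*(z-c[2])/d[2]
def proj(s,im,P):
    c,r=pose(s,im);rv=cv2.Rodrigues(r.T)[0];return cv2.projectPoints(np.atleast_2d(np.array(P,float)),rv,-r.T@c,K(im),np.array(im['D']))[0].reshape(-1,2)
E
python3 - <<'E'
from h import *
for n in ('scene','top','wrist'):
    s,im=grab(n,n+'0'); print(n,pose(s,im),{k:im[k] for k in im if k!='frame'})
print(s)
E
```

```text
pics
scene (array([ 0.8483248 , -0.53211586,  0.69166299]), array([[ 0.87079006,  0.34493731, -0.35034686],
       [ 0.49156569, -0.59723733,  0.633775  ],
       [ 0.00937242, -0.72410346, -0.68962768]])) {'fx': 489.7206765540925, 'fy': 489.7206765540925, 'cx': 318.5536397166274, 'cy': 238.35773027548737, 'D': array([-0.13077907,  0.        ,  0.        ,  0.        ,  0.        ]), 'xyz': array([ 0.8483248 , -0.53211586,  0.69166299]), 'rotation': array([-2.26658744, -0.60044785,  0.24475389])}
top (array([ 0.51334248, -0.0465489 ,  1.22631544]), array([[-0.01372957, -0.99886698,  0.04556593],
       [-0.99965938,  0.01472346,  0.02154864],
       [-0.02219512, -0.04525456, -0.99872889]])) {'fx': 570.5159142207617, 'fy': 570.5159142207617, 'cx': 310.2308971890722, 'cy': 235.37997773690552, 'D': array([-6.65583123e-06,  0.00000000e+00,  0.00000000e+00,  0.00000000e+00,
        0.00000000e+00]), 'xyz': array([ 0.51334248, -0.0465489 ,  1.22631544]), 'rotation': array([-2.17208237,  2.20322645, -0.02576458])}
wrist (array([0.18269641, 0.54698742, 0.37288331]), array([[ 4.20733443e-01,
[... 637 characters left out ...]
00000e+00,  0.00000000e+00,
         1.00000000e+00]])}
{'time_s': 0.1, 'joints': array([ 9.24924881e-01,  1.58999128e-01,  1.59809647e+00,  2.01993949e-06,
        1.38618353e+00, -2.10118242e-01]), 'qvel': array([-0.0022703 , -0.00212665, -0.00398771,  0.00228096,  0.00156421,
       -0.00034884]), 'joint_torque': array([-8.38866299e-05, -3.96990645e+01, -3.32337999e+01, -3.17181612e-04,
        4.16025767e-03, -2.24522762e-05]), 'tool_pos': array([0.24242213, 0.52084362, 0.24741289]), 'ee_rot': array([-0.88320579,  1.38601077,  0.88223998]), 'wrist_force': array([0.18119198, 0.63644355, 0.25983336]), 'ft_torque': array([0.00079361, 0.0316964 , 0.0126921 ]), 'opening': 0.08589448415726164}
```

View pics/scene0.png

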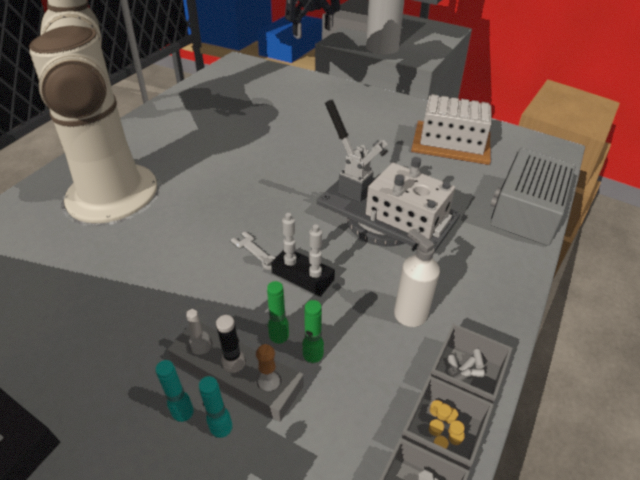

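View pics/top0.png

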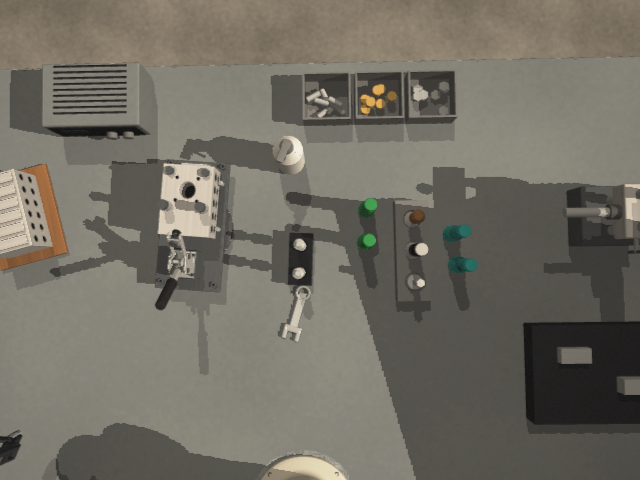

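View pics/wrist0.png

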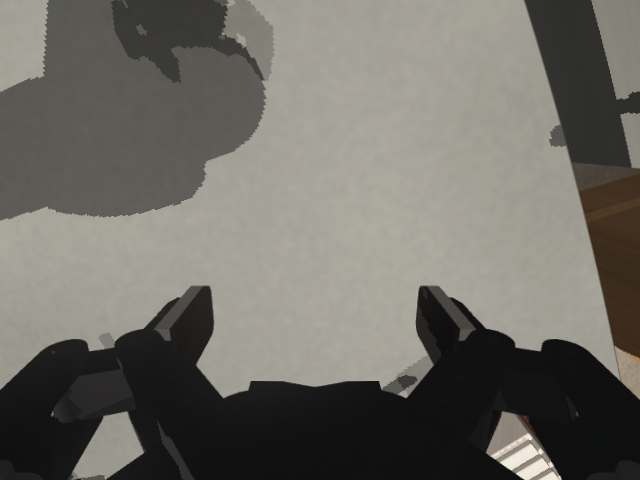

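Scene: the open black handle is at about (338,118) with the block at (410,205). The lamp has a black body and white cap at (227,335), in the middle pocket. Top view: bore at (189,189), handle tip at (165,297), lamp cap at (420,249). I'll zoom in next.

```bash
python3 - <<'E'
import cv2
t=cv2.imread('pics/top0.png')
cv2.imwrite('pics/topz.png',cv2.resize(t[140:320,130:250],None,fx=5,fy=3.33*1.0,interpolation=2)[:600,:800]) if 0 else cv2.imwrite('pics/topz.png',cv2.resize(t[150:310,140:240],None,fx=3.75,fy=3.75,interpolation=2))
s=cv2.imread('pics/scene0.png')
cv2.imwrite('pics/scz.png',cv2.resize(s[90:250,310:480],None,fx=3.7,fy=3.7,interpolation=2))
cv2.imwrite('pics/topl.png',cv2.resize(t[190:310,340:490],None,fx=5,fy=5,interpolation=2))
E
```

```text
(no output)
```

View pics/topz.png

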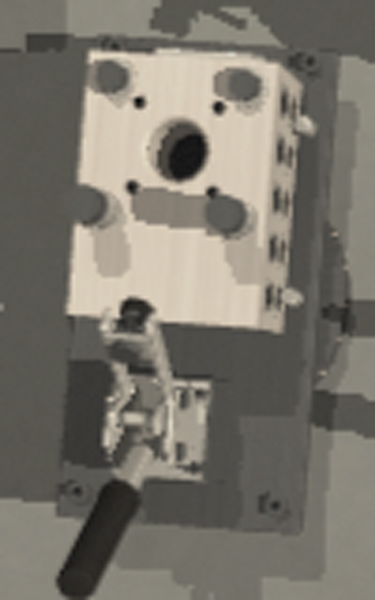

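View pics/scz.png

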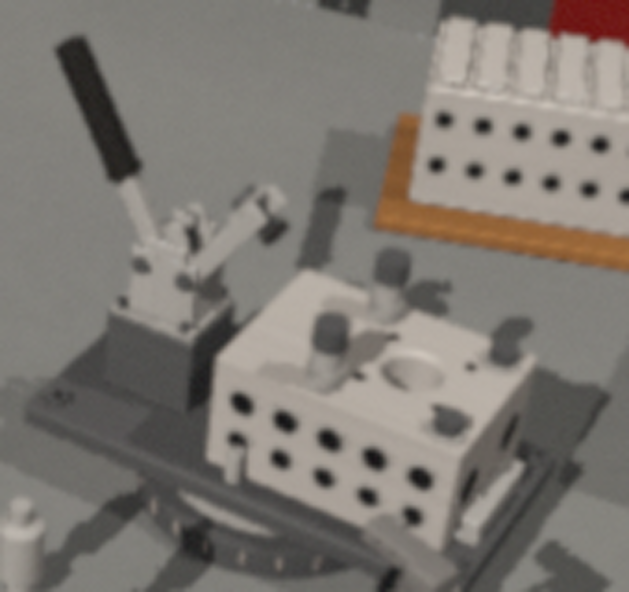

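View pics/topl.png

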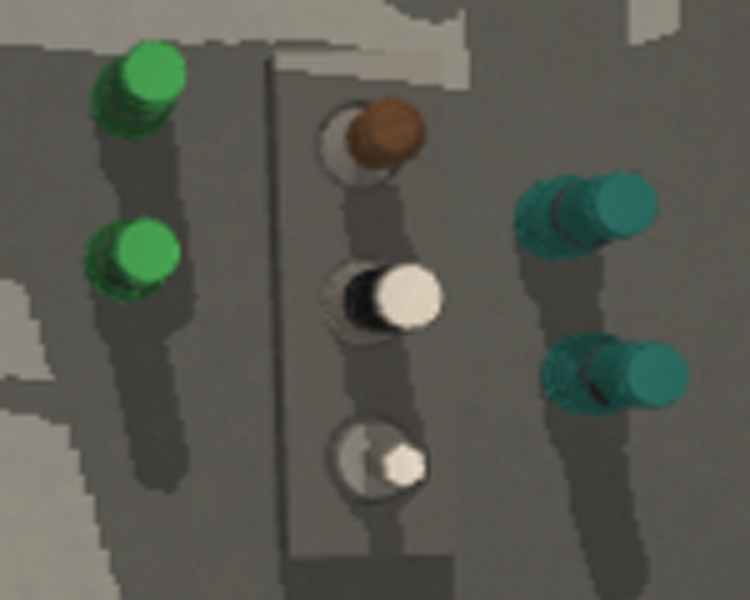

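```bash
python3 - <<'E'
from h import *
s,im=load('top0'); ss,sm=load('scene0')
f=lambda x,y:(140+x/3.75,150+y/3.75)
Z=dict(TL=(88,50),BL=(68,313),BR=(270,330),TR=(272,68),bore=(177,150))
for k,v in Z.items(): print(k,onz(s,im,f(*v),.114))
for k,v in dict(pTL=(62,500),pbr=(300,533),p1=(337,50)).items(): print(k,onz(s,im,f(*v),.044))
print('tip',onz(s,im,f(78,585),.128+.125*.866))
g=lambda x,y:(310+x/3.7,90+y/3.7)
print('bore sc',onz(ss,sm,g(413,372),.114))
for n,p in dict(c1=(303,268),c2=(535,358),c3=(445,458),c4=(213,360)).items(): print(n,onz(ss,sm,g(*p),.114))
print('tip sc',onz(ss,sm,g(72,45),.128+.125*.866))
l=lambda x,y:(340+x/5,190+y/5)
print('lamp cap',onz(s,im,l(410,296),.140)); print('gauge',onz(s,im,l(404,465),.117)); print('cs',onz(s,im,l(388,132),.12))
print('lamp head', onz(s,im,l(362,303),.036))
for a in [(272,60),(288,555),(455,555)]: print('stand',onz(s,im,l(*a),.036))
print('greens',onz(s,im,l(155,72),.12),onz(s,im,l(148,250),.12),'teal',onz(s,im,l(625,204),.12),onz(s,im,l(650,375),.12))
print('spools',onz(s,im,(299,245),.142),onz(s,im,(299,272),.142),'bottle',onz(s,im,(287,146),.178))
b=sm['frame'].astype(int); print(onz(ss,sm,(227,323),.140))
E
```

```text
TL [0.71076905 0.26535557 0.114     ]
BL [0.57225605 0.27617241 0.114     ]
BR [0.5617899  0.17000526 0.114     ]
TR [0.6995389  0.16813643 0.114     ]
bore [0.65708317 0.2184641  0.114     ]
pTL [0.47218286 0.29999465 0.044     ]
pbr [0.45228576 0.16764738 0.044     ]
p1 [0.72073722 0.14515576 0.044     ]
tip [0.43949237 0.23624151 0.23625   ]
bore sc [0.66120034 0.21448995 0.114     ]
c1 [0.57423956 0.27224721 0.114     ]
c2 [0.71348829 0.25951213 0.114     ]
c3 [0.69950038 0.15741357 0.114     ]
c4 [0.56653606 0.17047919 0.114     ]
tip sc [0.44748876 0.22953791 0.23625   ]
lamp cap [ 0.53355041 -0.23471391  0.14      ]
gauge [ 0.46875344 -0.23491724  0.117     ]
cs [ 0.59753962 -0.23112656  0.12      ]
lamp head [ 0.53285849 -0.23279474  0.036     ]
stand [ 0.63481212 -0.19757124  0.036     ]
stand [ 0.42894301 -0.19998181  0.036     ]
stand [ 0.42810316 -0.2688495   0.036     ]
greens [ 0.62229026 -0.14152362  0.12      ] [ 0.55316743 -0.1375359   0.12      ] teal [ 0.56826254 -0.32165158  0.12      ] [ 0.50220775 -0.32951046  0.12      ]
spools [ 0.54481014 -0.00153361  0.142     ] [ 0.49354638 -0.00087526  0.142     ] bottle [0.72773073 0.01688238 0.178     ]
[ 0.54172481 -0.2373014   0.14      ]
```

Request:
{"name": "arm_command", "arguments": {
  "increments": [
    [[255,-20,0,0,-10,0,0],[255,-20,0,0,-10,0,0],[255,0,0,0,0,0,0],[255,0,0,0,0,0,0]]
  ],
  "grip_force": 60
}}

```text
time_s: 0.65
tool_pos: [0.2425, 0.5209, 0.2871]
ee_rot: [-1.143, 1.252, 1.143]
wrist_force: [-0.2, 0.2, 0.4]
opening: 0.0124
```

```bash
cat >> h.py <<'E'
def rel(target,rv=None):
    s=env.read_state();M=R.from_rotvec(s['ee_rot']).as_matrix()
    print('t',s['time_s'],'tcp',s['tool_pos'].round(4),'x',M[:,0].round(3),'z',M[:,2].round(3),'F',s['wrist_force'].round(1),'op',round(s['opening'],4))
    print('move mm tool axes',(M.T@(np.array(target)-s['tool_pos'])*1000).round(1))
P=np.array([.506,.2285,.128]);E_=np.array([-.9962,.0872,0]);UZ=np.array([0,0,1.])
def tip(out,z): return P*[1,1,0]+E_*out+UZ*z  # fingertip centre
E
python3 -c "
from h import *
rel(tip(.008,.265)+[0,0,.017])
"
```

```text
t 0.65 tcp [0.2425 0.5209 0.2871] x [-0.001 -0.001 -1.   ] z [ 0.089  0.996 -0.001] F [-0.2  0.2  0.4] op 0.0124
move mm tool axes [   5.3 -280.6 -267.6]
```

Request:
{"name": "arm_command", "arguments": {
  "increments": [
    [[255,-2,-28,-27,0,0,0],[255,0,-28,-27,0,0,0],[255,0,-28,-27,0,0,0],[255,0,-28,-27,0,0,0],[255,0,-28,-27,0,0,0],[255,0,-28,-27,0,0,0],[255,0,-28,-27,0,0,0],[255,0,-28,-27,0,0,0],[255,0,-28,-26,0,0,0],[255,0,-28,-26,0,0,0],[255,0,0,0,0,0,0]]
  ]
}}

```text
time_s: 2.02
tool_pos: [0.4991, 0.2281, 0.2887]
ee_rot: [-1.141, 1.254, 1.142]
wrist_force: [-0.9, 0.7, -0.6]
opening: 0.0001
```

```bash
python3 -c "
from h import *
rel(tip(.008,.265)+[0,0,.017])
grab('wrist','w1');s,im=grab('scene','s1')
print(proj(s,im,[s['tool_pos']-[0,0,.017],tip(.0368,.211)]))
cv2.imwrite('pics/s1z.png',cv2.resize(im['frame'][60:260,260:500,::-1],None,fx=3,fy=3))
"
```

```text
t 2.025 tcp [0.4991 0.2281 0.2887] x [-0.002 -0.001 -1.   ] z [ 0.092  0.996 -0.001] F [-0.9  0.7 -0.6] op 0.0001
move mm tool axes [6.7 1.2 1. ]
[[353.9676845   91.63900834]
 [339.51872412 116.06485528]]
```

View pics/s1z.png

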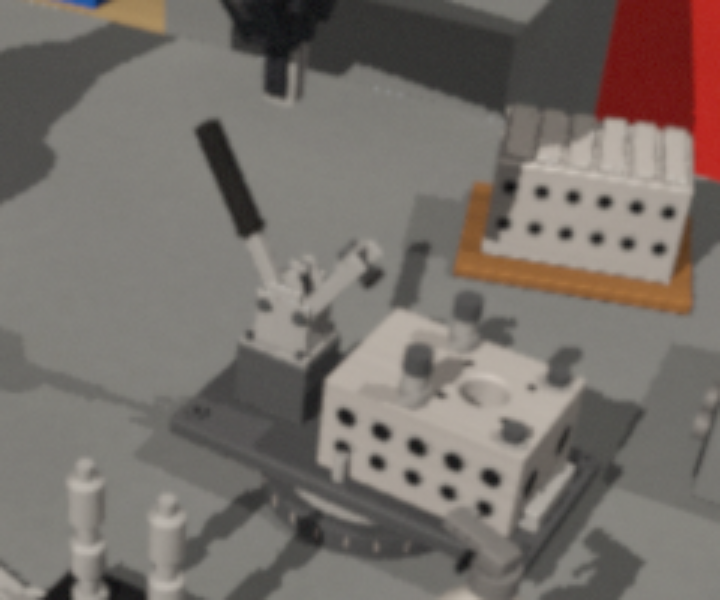

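View pics/w1.png

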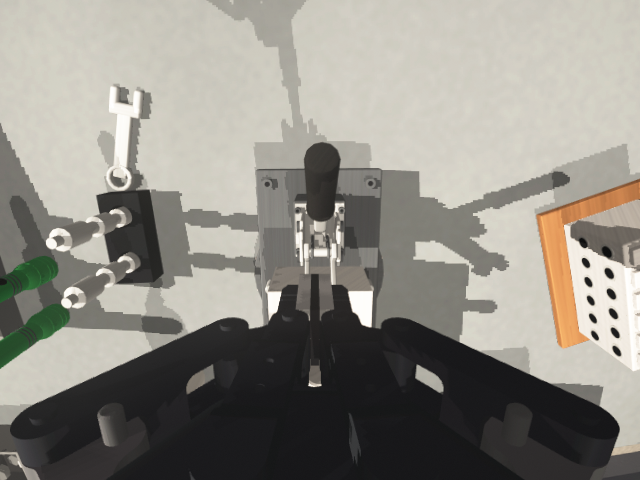

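```bash
python3 -c "
from h import *
s,im=load('w1')
print(proj(s,im,[tip(.0625,.236),tip(.0225,.167)]))
p=onz(s,im,(321.5,160),.236);print(p,tip(.0625,.236)); print((p-P)@E_,(p-P)@np.array([.0872,.9962,0]))
p=onz(s,im,(320,213),.167+.004);print(p, (p-P)@E_,(p-P)@np.array([.0872,.9962,0]))
"
```

```text
[[318.83207431 164.47391387]
 [317.72368327 214.48363056]]
[0.44161773 0.23550357 0.236     ] [0.4437375 0.23395   0.236    ]
0.06474833034865604 0.0013628229739878455
[0.48183946 0.23223401 0.171     ] 0.024394339803144465 0.0016130241037070772
```

Request:
{"name": "arm_command", "arguments": {
  "increments": [
    [[255,30,0,3,0,0,0],[255,30,4,0,0,0,0],[255,3,8,0,0,0,0],[255,3,8,0,0,0,0],[255,5,8,0,0,0,0],[255,7,8,0,0,0,0],[255,0,0,0,0,0,0]]
  ]
}}

```text
time_s: 3.0
tool_pos: [0.4637, 0.2366, 0.2142]
ee_rot: [-1.147, 1.244, 1.142]
wrist_force: [2.8, 0.1, 6.5]
opening: -0.0
```

```bash
python3 -c "
from h import *
rel(tip(.081,.138)+[0,0,.017])
s,im=grab('scene','s2')
cv2.imwrite('pics/s2z.png',cv2.resize(im['frame'][60:260,260:500,::-1],None,fx=3,fy=3))
"
```

```text
t 3.0 tcp [0.4637 0.2366 0.2142] x [ 0.005  0.001 -1.   ] z [0.086 0.996 0.001] F [2.8 0.1 6.5] op -0.0
move mm tool axes [59.  38.5 -4.4]
```

View pics/s2z.png

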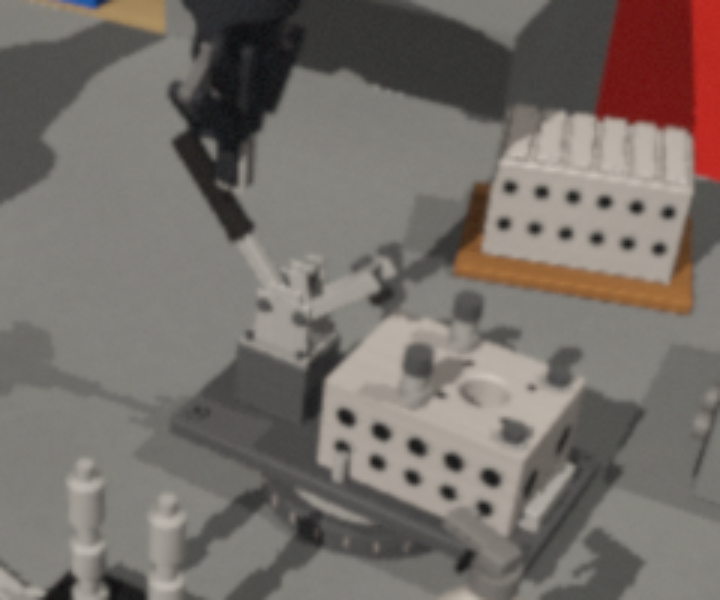

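Request:
{"name": "arm_command", "arguments": {
  "increments": [
    [[255,7,6,-1,0,0,0],[255,8,6,-1,0,0,0],[255,9,6,-1,0,0,0],[255,10,5,0,0,0,0],[255,11,4,0,0,0,0],[255,10,3,0,0,0,0],[255,4,1,0,0,0,0],[255,0,0,0,0,0,0]]
  ]
}}

```text
time_s: 4.05
tool_pos: [0.4313, 0.2357, 0.1542]
ee_rot: [-1.145, 1.25, 1.146]
wrist_force: [-4.0, -1.1, 9.5]
opening: 0.0002
```

```bash
python3 -c "
from h import *
rel(tip(.081,.138)+[0,0,.017])
s,im=grab('scene','s3')
cv2.imwrite('pics/s3z.png',cv2.resize(im['frame'][60:260,260:500,::-1],None,fx=3,fy=3))
"
```

```text
t 4.05 tcp [0.4313 0.2357 0.1542] x [-0.001 -0.001 -1.   ] z [ 0.086  0.996 -0.001] F [-4.  -1.1  9.5] op 0.0002
move mm tool axes [-0.8  5.9 -0.7]
```

View pics/s3z.png

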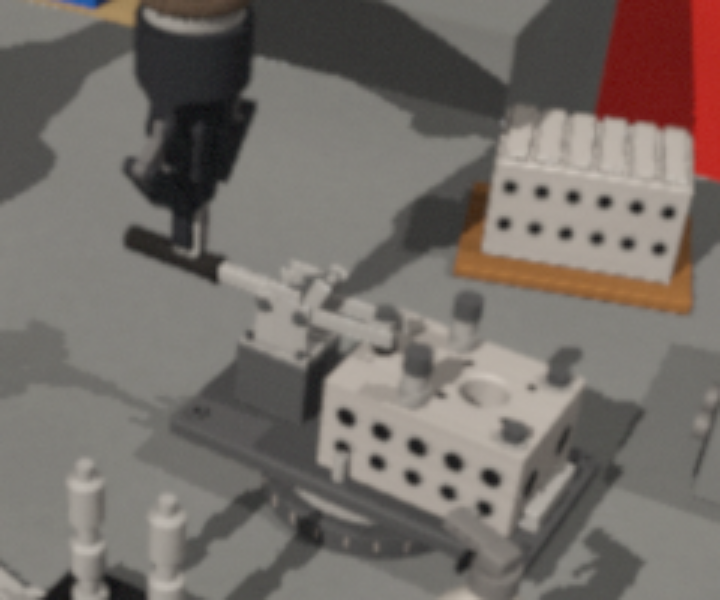

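Request:
{"name": "arm_command", "arguments": {
  "increments": [
    [[255,3,0,0,0,0,0],[255,2,0,0,0,0,0],[255,0,0,0,0,0,0]]
  ]
}}

```text
time_s: 4.47
tool_pos: [0.4316, 0.2359, 0.1536]
ee_rot: [-1.146, 1.25, 1.146]
wrist_force: [-19.1, -6.1, 39.7]
opening: -0.0001
```

Firm on the stop (40 N and no further travel), so I'll withdraw upward and check.

Request:
{"name": "arm_command", "arguments": {
  "increments": [
    [[255,-20,0,0,0,0,0],[255,-40,0,0,0,0,0],[255,-40,0,0,0,0,0],[255,-30,0,0,0,0,0],[255,0,0,0,0,0,0],[255,0,0,0,0,0,0]]
  ]
}}

```text
time_s: 5.22
tool_pos: [0.4311, 0.2356, 0.2769]
ee_rot: [-1.144, 1.251, 1.146]
wrist_force: [-0.7, 0.1, 0.5]
opening: 0.0
```

```bash
python3 -c "
from h import *
rel([.5335,-.2345,.31])
s,im=grab('scene','s4');s,wm=grab('wrist','w4')
cv2.imwrite('pics/s4z.png',cv2.resize(im['frame'][60:260,260:500,::-1],None,fx=3,fy=3))
cv2.imwrite('pics/s4l.png',cv2.resize(im['frame'][290:430,140:340,::-1],None,fx=4,fy=4,interpolation=2))
"
```

```text
t 5.225 tcp [0.4311 0.2356 0.2769] x [-0.002 -0.001 -1.   ] z [ 0.087  0.996 -0.001] F [-0.7  0.1  0.5] op 0.0
move mm tool axes [ -33.  -142.7 -459.4]
```

View pics/s4z.png

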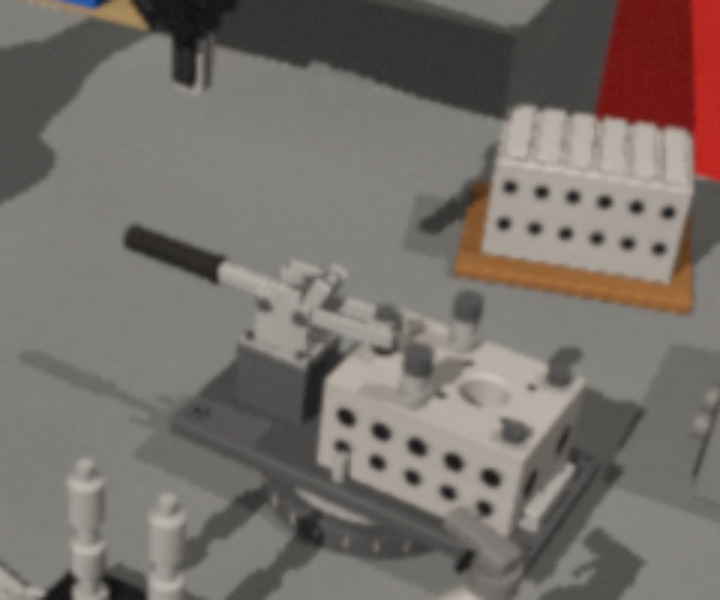

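View pics/s4l.png

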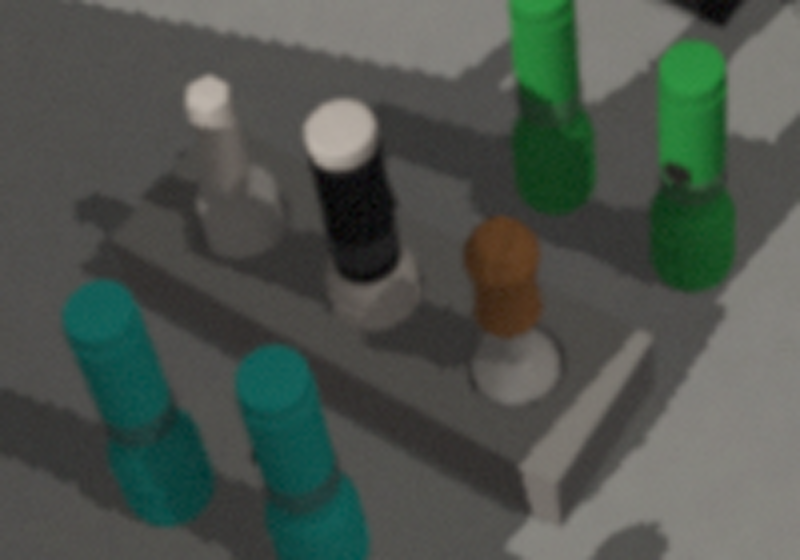

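View pics/w4.png

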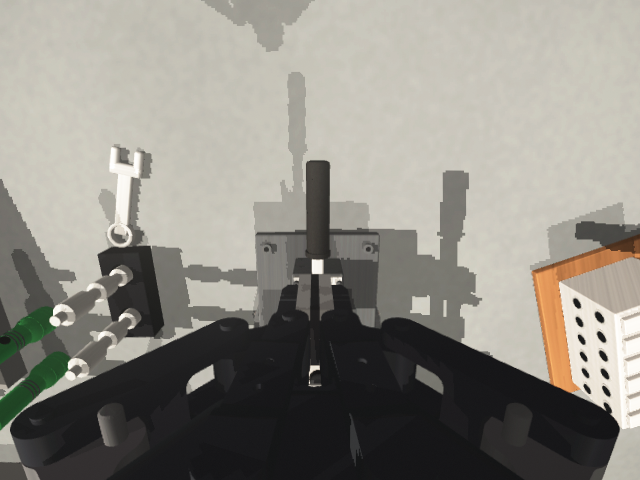

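The handle is level and latched, with the foot on the block. Next: over the lamp, opening the fingers on the way.

Request:
{"name": "arm_command", "arguments": {
  "increments": [
    [[0,-20,-10,-30,0,0,0],[0,-13,-13,-42,0,0,0],[0,0,-13,-43,0,0,0],[0,0,-13,-43,0,0,0],[0,0,-13,-43,0,0,0],[0,0,-13,-43,0,0,0],[0,0,-13,-43,0,0,0],[0,0,-13,-43,0,0,0],[0,0,-13,-43,0,0,0],[0,0,-13,-43,0,0,0],[0,0,-13,-43,0,0,0],[0,0,0,0,0,0,0]]
  ]
}}

```text
time_s: 6.82
tool_pos: [0.5308, -0.2359, 0.3091]
ee_rot: [-1.14, 1.252, 1.145]
wrist_force: [-0.4, 0.9, -0.9]
opening: 0.0858
```

```bash
python3 -c "
from h import *
rel([.5335,-.2345,.31])
s,wm=grab('wrist','w5')
"
```

```text
t 6.825 tcp [ 0.5308 -0.2359  0.3091] x [-0.003  0.001 -1.   ] z [0.09  0.996 0.001] F [-0.4  0.9 -0.9] op 0.0858
move mm tool axes [-0.9 -2.5  1.7]
```

View pics/w5.png

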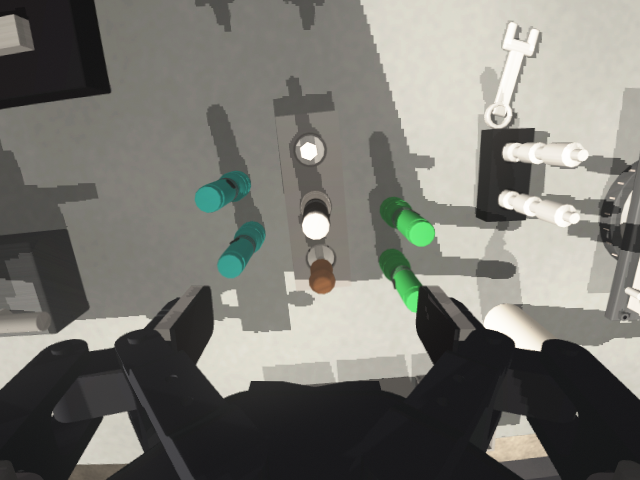

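```bash
python3 -c "
from h import *
s,im=load('w5')
f=im['frame'].astype(int)[190:245,290:345]
m=(f.min(2)>190).astype(np.uint8);n,l,st,c=cv2.connectedComponentsWithStats(m);print(st,c+[290,190])
i=1+st[1:,4].argmax();p=onz(s,im,c[i]+[290,190],.140);print(p);rel(np.r_[p[:2],.31])
t,tm=load('top0');f=tm['frame'].astype(int)[238:262,405:435]
m=(f.min(2)>150).astype(np.uint8);n,l,st,c=cv2.connectedComponentsWithStats(m);i=1+st[1:,4].argmax();print(st,onz(t,tm,c[i]+[405,238],.140))
"
```

```text
[[   0    0   55   55 2460]
 [  12   23   27   27  565]] [[317.42682927 214.98943089]
 [315.14159292 225.7539823 ]]
[ 0.53465676 -0.23672907  0.14      ]
t 6.875 tcp [ 0.5309 -0.2342  0.3094] x [-0.003  0.002 -1.   ] z [0.089 0.996 0.002] F [-0.1  0.9 -0.2] op 0.0853
move mm tool axes [-0.6 -4.  -2.1]
[[  0   0  30  24 605]
 [ 11   5  12  12 115]] [ 0.53450076 -0.23397977  0.14      ]
```

Request:
{"name": "arm_command", "arguments": {
  "increments": [
    [[0,20,-4,-1,0,0,0],[0,35,0,0,0,0,0],[0,40,0,0,0,0,0],[0,40,0,0,0,0,0],[0,25,0,0,0,0,0],[0,0,0,0,0,0,0]]
  ]
}}

```text
time_s: 7.62
tool_pos: [0.5333, -0.2322, 0.1475]
ee_rot: [-1.14, 1.25, 1.152]
wrist_force: [0.0, -0.1, 0.2]
opening: 0.0855
```

```bash
python3 -c "
from h import *
rel([.5345,-.2352,.11])
s,wm=grab('wrist','w6')
"
```

```text
t 7.625 tcp [ 0.5333 -0.2322  0.1475] x [-0.006  0.004 -1.   ] z [0.085 0.996 0.004] F [ 0.  -0.1  0.2] op 0.0855
move mm tool axes [37.5 -1.7 -3. ]
```

View pics/w6.png

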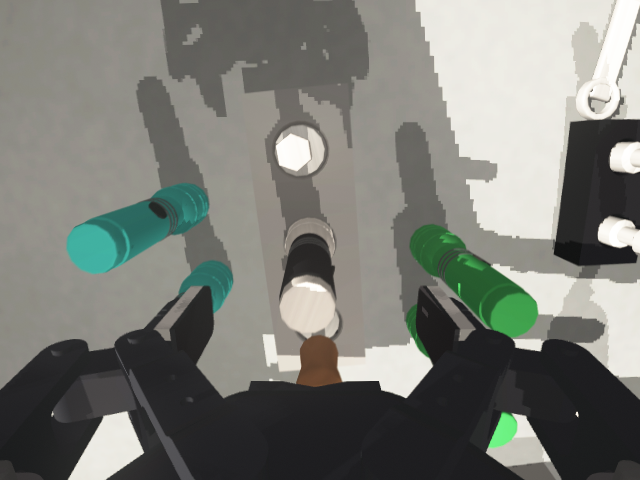

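Request:
{"name": "arm_command", "arguments": {
  "increments": [
    [[0,10,-1,-3,0,0,0],[0,15,0,0,0,0,0],[0,12,0,0,0,0,0],[0,0,0,0,0,0,0]]
  ]
}}

```text
time_s: 8.18
tool_pos: [0.5351, -0.2374, 0.1126]
ee_rot: [-1.143, 1.25, 1.148]
wrist_force: [0.2, 1.2, 1.0]
opening: 0.0853
```

```bash
python3 -c "
from h import *
rel([.5345,-.2352,.11])
s,wm=grab('wrist','w7')
"
```

```text
t 8.175 tcp [ 0.5351 -0.2374  0.1126] x [-0.002  0.002 -1.   ] z [0.087 0.996 0.002] F [0.2 1.2 1. ] op 0.0853
move mm tool axes [2.6 0.8 2.2]
```

View pics/w7.png

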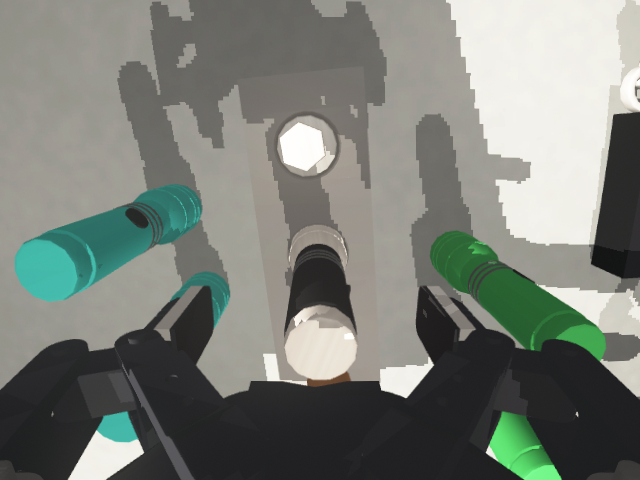

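Request:
{"name": "arm_command", "arguments": {
  "increments": [
    [[80,1,0,1,0,0,0],[140,0,0,0,0,0,0],[255,0,0,0,0,0,0],[255,0,0,0,0,0,0],[255,0,0,0,0,0,0],[255,0,0,0,0,0,0]]
  ],
  "grip_force": 60
}}

```text
time_s: 8.98
tool_pos: [0.5364, -0.237, 0.1138]
ee_rot: [-1.145, 1.248, 1.145]
wrist_force: [-0.3, 1.6, 4.1]
opening: 0.0243
```

```bash
python3 -c "
from h import *
rel([.5345,-.2352,.11])
s,wm=grab('wrist','w8')
"
```

```text
t 8.975 tcp [ 0.5364 -0.237   0.1138] x [ 0.001 -0.    -1.   ] z [0.087 0.996 0.   ] F [-0.3  1.6  4.1] op 0.0243
move mm tool axes [3.8 2.1 1.6]
```

View pics/w8.png

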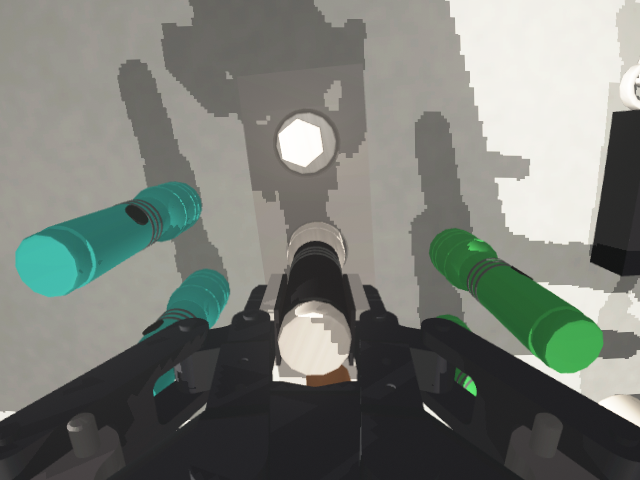

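Request:
{"name": "arm_command", "arguments": {
  "increments": [
    [[255,-10,0,0,0,0,0],[255,-20,0,0,0,0,0],[255,-30,0,0,0,0,0],[255,-30,0,0,0,0,0],[255,-20,0,0,0,0,0],[255,0,0,0,0,0,0],[255,0,0,0,0,0,0],[255,0,0,0,0,0,0]]
  ]
}}

```text
time_s: 10.02
tool_pos: [0.5355, -0.2366, 0.222]
ee_rot: [-1.143, 1.25, 1.147]
wrist_force: [-0.3, 0.2, -1.5]
opening: 0.0248
```

```bash
python3 -c "
from h import *
rel([.5345,-.2352,.30])
s,wm=grab('wrist','w9');s,im=grab('scene','s9')
cv2.imwrite('pics/s9l.png',cv2.resize(im['frame'][200:430,140:340,::-1],None,fx=2.6,fy=2.6,interpolation=2))
print(proj(s,im,[s['tool_pos']-[0,0,.1]]))
"
```

```text
t 10.025 tcp [ 0.5355 -0.2366  0.222 ] x [-0.002  0.001 -1.   ] z [0.087 0.996 0.001] F [-0.3  0.2 -1.5] op 0.0248
move mm tool axes [-78.    1.3   1.4]
[[225.37633836 328.50428119]]
```

View pics/s9l.png

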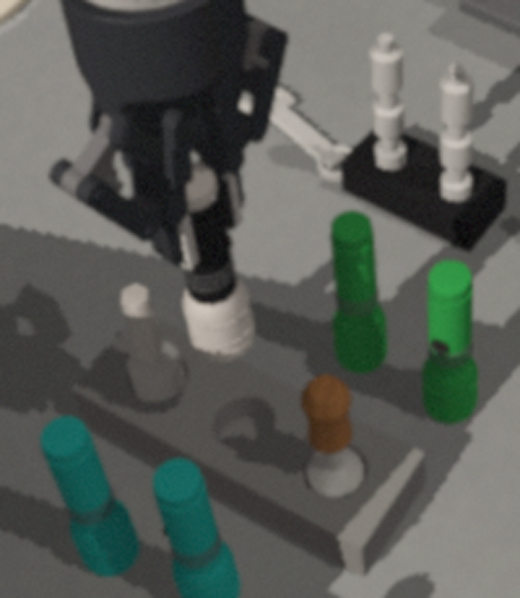

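View pics/w9.png

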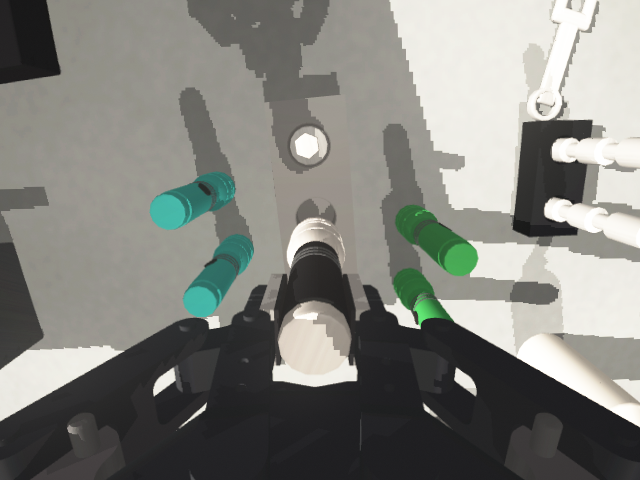

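Request:
{"name": "arm_command", "arguments": {
  "increments": [
    [[255,-20,0,0,0,0,0],[255,-30,0,0,0,0,0],[255,-30,0,10,0,0,0],[255,-5,-4,25,0,0,0],[255,0,-7,38,0,0,0],[255,0,-7,38,0,0,0],[255,0,-7,38,0,0,0],[255,0,-7,38,0,0,0],[255,0,-7,38,0,0,0],[255,0,-7,38,0,0,0],[255,0,-7,38,0,0,0],[255,0,-7,38,0,0,0]]
  ]
}}

```text
time_s: 11.62
tool_pos: [0.6253, 0.0967, 0.3076]
ee_rot: [-1.145, 1.25, 1.146]
wrist_force: [0.1, -0.2, -1.5]
opening: 0.0247
```

Request:
{"name": "arm_command", "arguments": {
  "increments": [
    [[255,0,-8,38,0,0,0],[255,0,-8,38,0,0,0],[255,0,-6,25,0,0,0],[255,0,-2,15,0,0,0],[255,0,0,5,0,0,0],[255,0,0,0,0,0,0],[255,0,0,0,0,0,0]]
  ]
}}

```text
time_s: 12.5
tool_pos: [0.6597, 0.213, 0.3084]
ee_rot: [-1.145, 1.25, 1.144]
wrist_force: [0.3, 0.8, -2.5]
opening: 0.0247
```

```bash
python3 -c "
from h import *
rel([.659,.2165,.302])
s,wm=grab('wrist','w10');s,im=grab('scene','s10');s,tm=grab('top','t10')
cv2.imwrite('pics/s10z.png',cv2.resize(im['frame'][60:260,300:500,::-1],None,fx=3,fy=3,interpolation=2))
print(proj(s,im,[s['tool_pos']-[0,0,.102],[.659,.2165,.114]]))
"
```

```text
t 12.5 tcp [0.6597 0.213  0.3084] x [-0. -0. -1.] z [ 0.088  0.996 -0.   ] F [ 0.3  0.8 -2.5] op 0.0247
move mm tool axes [6.4 1.  3.4]
[[428.1743214  150.22592555]
 [420.92003328 189.62864906]]
```

View pics/s10z.png

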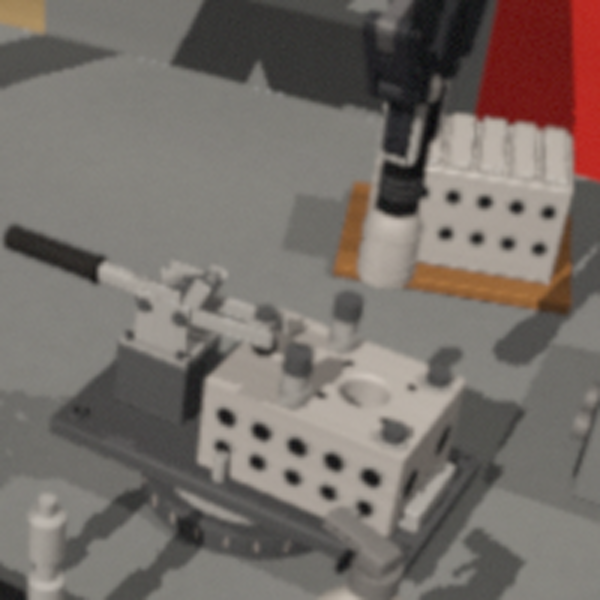

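View pics/w10.png

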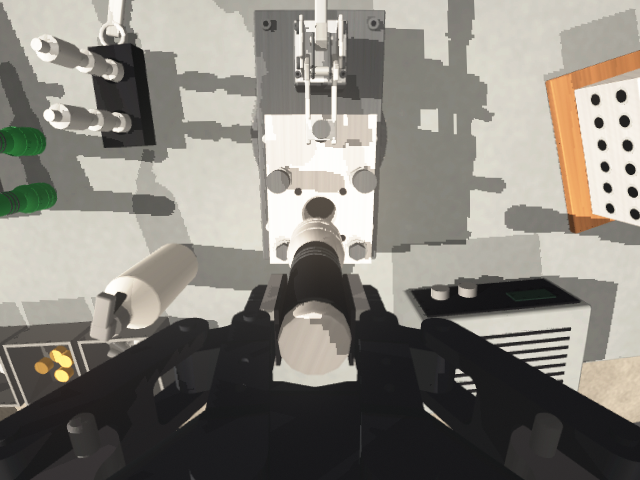

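Request:
{"name": "arm_command", "arguments": {
  "increments": [
    [[255,15,0,1,0,0,0],[255,20,1,2,0,0,0],[255,10,0,0,0,0,0],[255,0,0,0,0,0,0],[255,0,0,0,0,0,0]]
  ]
}}

```text
time_s: 13.28
tool_pos: [0.6592, 0.2171, 0.2639]
ee_rot: [-1.145, 1.248, 1.144]
wrist_force: [-0.3, 0.8, -1.4]
opening: 0.0246
```

```bash
python3 -c "
from h import *
rel([.659,.2165,.226])
s,wm=grab('wrist','w11');s,im=grab('scene','s11');s,tm=grab('top','t11')
cv2.imwrite('pics/s11z.png',cv2.resize(im['frame'][110:230,360:480,::-1],None,fx=5,fy=5,interpolation=2))
cv2.imwrite('pics/w11z.png',cv2.resize(wm['frame'][130:270,240:400,::-1],None,fx=5,fy=4.28,interpolation=2) if 0 else cv2.resize(wm['frame'][130:270,240:400,::-1],None,fx=4,fy=4,interpolation=2))
print(proj(s,im,[s['tool_pos']-[0,0,h] for h in (.102,.066,.05)]+[[.659,.2165,.114]]))
print(proj(s,wm,[s['tool_pos']-[0,0,h] for h in (.102,.066,.05)]+[[.659,.2165,.114]]))
"
```

```text
t 13.275 tcp [0.6592 0.2171 0.2639] x [ 0.001  0.    -1.   ] z [0.087 0.996 0.   ] F [-0.3  0.8 -1.4] op 0.0246
move mm tool axes [37.9  0.2 -0.6]
[[425.05396692 169.07581076]
 [428.0427208  152.92110669]
 [429.41027283 145.47498507]
 [420.92003328 189.62864906]]
[[316.30134895 241.82487267]
 [316.6777358  258.83425097]
 [316.8896811  268.42181769]
 [315.19339819 225.11444233]]
```

View pics/s11z.png

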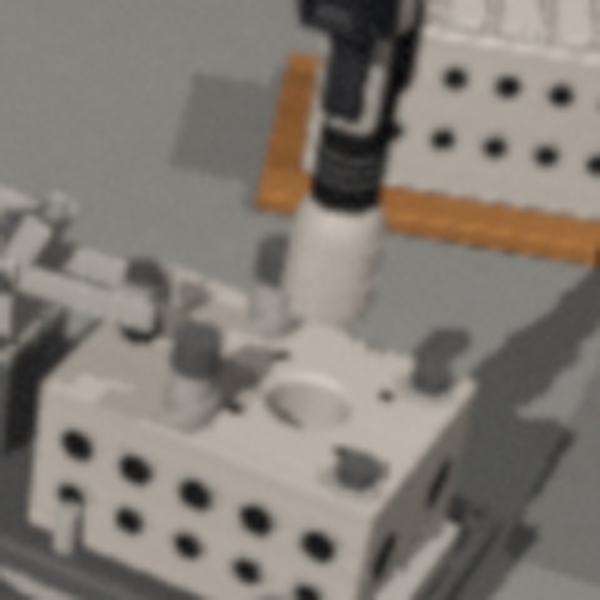

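View pics/w11z.png

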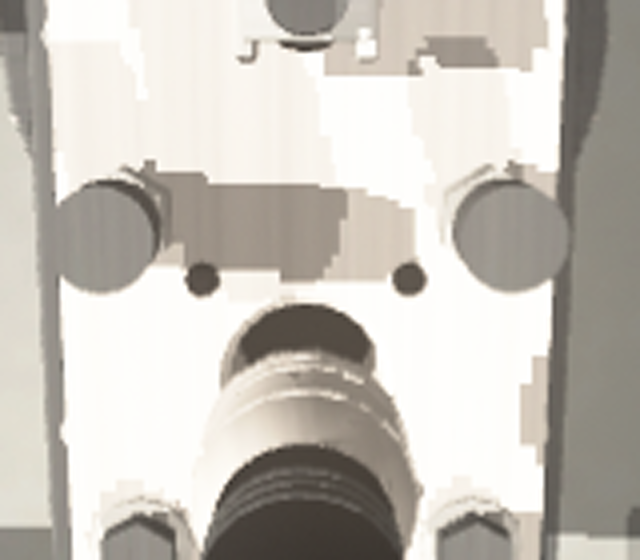

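```bash
python3 -c "
from h import *
s,im=load('w11')
b=np.array([.659,.2165,.114])
print(proj(s,im,[b+E_*.016, b+[.0014,.0159,0],b-[.0014,.0159,0]]))
for uv in [(316,205.5)]: print(onz(s,im,uv,.114)-E_*.016)
print(onz(s,im,(240+222/4,130+355/4),.114),onz(s,im,(240+376/4,130+352/4),.114))
t,sm=load('s11'); print(onz(t,sm,(360+308/5,110+400/5),.114))
"
```

```text
[[315.32194663 206.46579274]
 [334.56662901 225.61114692]
 [295.96813912 225.52084097]]
[0.65825278 0.21711759 0.114     ]
[0.65186939 0.20078229 0.114     ] [0.65394234 0.23238691 0.114     ]
[0.6605628  0.21607475 0.114     ]
```

Request:
{"name": "arm_command", "arguments": {
  "increments": [
    [[255,8,0,0,0,0,0],[255,10,0,0,0,0,0],[255,8,0,0,0,0,0],[255,5,0,0,0,0,0],[255,2,0,0,0,0,0],[255,0,0,0,0,0,0],[255,0,0,0,0,0,0]]
  ]
}}

```text
time_s: 14.3
tool_pos: [0.6592, 0.2171, 0.2308]
ee_rot: [-1.145, 1.248, 1.145]
wrist_force: [-0.9, -0.1, -1.9]
opening: 0.0246
```

```bash
python3 -c "
from h import *
rel([.659,.2167,.228])
s,wm=grab('wrist','w12');s,im=grab('scene','s12');s,tm=grab('top','t12')
cv2.imwrite('pics/s12z.png',cv2.resize(im['frame'][130:230,370:470,::-1],None,fx=6,fy=6,interpolation=2))
cv2.imwrite('pics/w12z.png',cv2.resize(wm['frame'][130:270,240:400,::-1],None,fx=4,fy=4,interpolation=2))
p=s['tool_pos']
# camera-right tangent & near rim points for lens disc
v=np.array([.35,-.634,0]);v/=np.linalg.norm(v);v2=np.array([.871,.49,0]);
q=p-[0,0,.1018]
pts=[q,q+v*.0175,q+v2*.0175,q-v2*.0175]
print((proj(s,im,pts)-[370,130])*6); b=np.array([.659,.2167,.114]);print((proj(s,im,[b,b+v*.016,b+v2*.016,b-v2*.016])-[370,130])*6)
"
```

```text
t 14.3 tcp [0.6592 0.2171 0.2308] x [ 0.001  0.    -1.   ] z [0.087 0.996 0.   ] F [-0.9 -0.1 -1.9] op 0.0246
move mm tool axes [ 2.8  0.1 -0.4]
[[313.43018397 320.02713789]
 [321.61179684 353.80403566]
 [367.49761201 320.85092872]
 [259.17841436 319.23296325]]
[[305.73823384 357.44246014]
 [313.01431934 388.44952268]
 [354.69052917 358.14240867]
 [256.63690575 356.76390112]]
```

View pics/s12z.png

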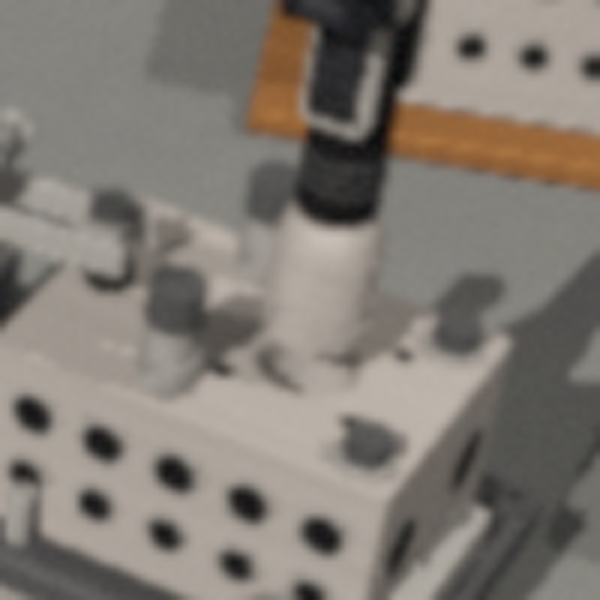

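View pics/w12z.png

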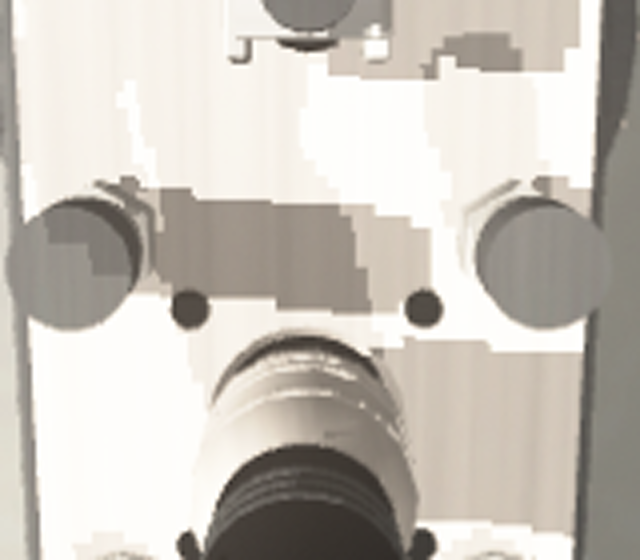

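Request:
{"name": "arm_command", "arguments": {
  "increments": [
    [[255,2,0,0,0,0,0],[255,2,0,0,0,0,0],[255,0,0,0,0,0,0],[255,0,0,0,0,0,0],[255,0,0,0,0,0,0],[255,0,0,0,0,0,0],[255,0,0,0,0,0,0],[255,0,0,0,0,0,0]]
  ]
}}

```text
time_s: 15.45
tool_pos: [0.659, 0.217, 0.2263]
ee_rot: [-1.145, 1.249, 1.145]
wrist_force: [-0.3, 0.4, -2.0]
opening: 0.0248
```

```bash
python3 -c "
from h import *
rel([.659,.2167,.227])
s,wm=grab('wrist','w13');s,im=grab('scene','s13');s,tm=grab('top','t13');print(s['qvel'].round(3))
a=cv2.resize(im['frame'][100:230,330:470,::-1],None,fx=4,fy=4,interpolation=2)
cv2.imwrite('pics/s13z.png',a)
p=s['tool_pos'];q=p-[0,0,.1018];v=np.array([.35,-.634,0]);v/=np.linalg.norm(v);b=np.array([.659,.2167,.114])
print((proj(s,im,[q+v*.0175,b+v*.016])-[330,100])*4)
"
```

```text
t 15.45 tcp [0.659  0.217  0.2263] x [ 0.  0. -1.] z [0.087 0.996 0.   ] F [-0.3  0.4 -2. ] op 0.0248
move mm tool axes [-0.7 -0.1 -0.3]
[-0.001  0.001  0.     0.     0.001 -0.   ]
[[372.64687014 363.11059533]
 [368.67621289 378.96634845]]
```

View pics/s13z.png

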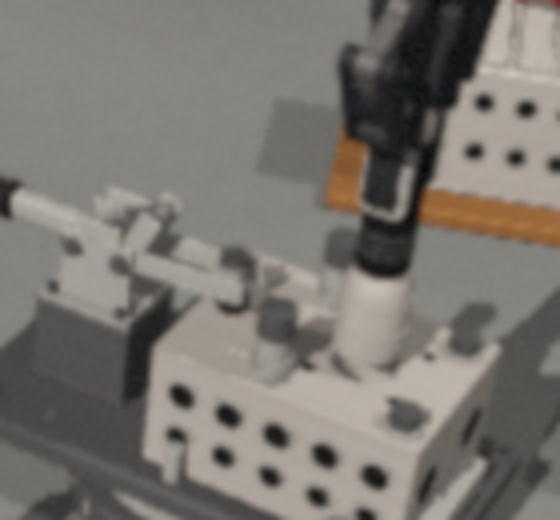

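View pics/w13.png

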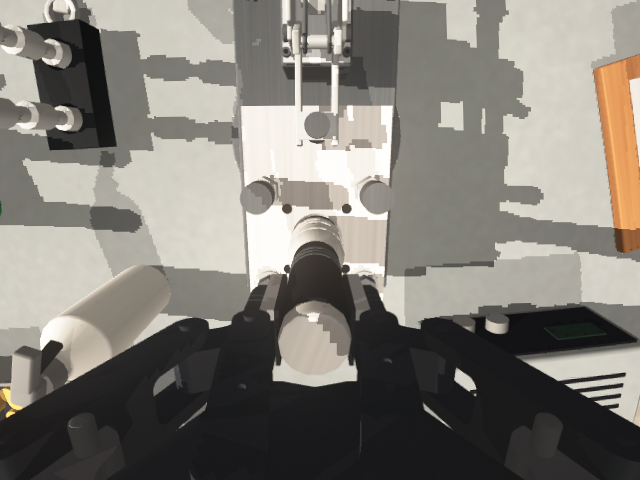

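```bash
python3 -c "
from h import *
print(ticket.hand_in())"
```

```text
the job is handed in; nothing more can be done
None
```

I clamped the block and brought the lamp over the bore. I handed in at about 15.5 s with the lamp still in the gripper; the hand-in gave no verdict.

- **Clamp:** I pressed the handle with closed fingertips until it stopped at about 40 N. After I withdrew, it stayed level with its foot on the block, and it was still down in the last picture.
- **Lamp:** I gripped the black-bodied lamp from the middle pocket about 10 cm above its lens. I lifted it out and carried it with the lens about 20 cm above the table. The pictures showed nothing knocked over or moved.
- **Final position:**
  - **Height:** the lens is about 10 mm above the face, known to roughly ±3 mm from the scene camera.
  - **Centring:** the gripper is within 1 mm of the measured bore centre. The lamp and bore agreed to 1–2 mm in the wrist and scene views.
  - **Steadiness:** the tool is vertical, joint speeds are about zero, and the wrist force is about 2 N, which matches the lamp's weight alone.

The bore position from the first top and scene views differed by about 5 mm. I used the average, and close-up views from both the wrist and scene cameras then agreed with it to about 2 mm. No check failed.

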